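# Close the lids of a curved bead organiser with one run of the fingertips

## Task

The four small lids of the curved bead organiser are standing open. Run your fingertips lightly along the row from its left end, so that the lids are laid fully shut one after another, the left-most first and the right-most last. Do it gently, without lifting, tipping or shoving the organiser, and leave the things around it alone.

Things in the scene. Friction and masses are not known exactly. Their poses are not given: they have to be found in the camera images.
- organiser: loose dark metal bead organiser, 0.9 kg: curved row of four open cells, 46 mm wide across the row, 170 mm long, 28 mm high (31 with lids shut), standing on the bench. Origin: middle of the row, underside; x across the row away from the robot, y along it to its left end. The row's middle line is an arc of radius 180 mm about (-180, 0) mm in this frame; each cell takes 0.225 rad (40.5 mm)
- lid1 (a joint): left-most lid's angle: 0 shut flat, 1.5 about upright; starts 0.9 to 1.45. Aluminium flap 3 mm thick, 44 mm across the row, 37 mm from hinge to free edge; hinged at the left end of its cell on a line across the row, 29.5 mm above the bench. It leans to the right and stays where left (light hinge friction, no latch or spring); a fingertip moving rightwards 1 to 3 mm above closed height lays it down
- lid2 (a joint): angle of the second lid from the left, same kind
- lid3 (a joint): angle of the third lid from the left, same kind
- lid4 (a joint): angle of the right-most lid, same kind
- row_start (a point): point fixed on the organiser: left end of the row, middle of the width, over the hinge of lid 1, at the height of the top of the shut lids (31 mm above the bench)
- cell1 (a point): point fixed on the organiser: centre of cell 1 (left-most), at the height of the top face of its shut lid (31 mm above the bench)
- cell2 (a point): the same for cell 2
- cell3 (a point): the same for cell 3
- cell4 (a point): the same for cell 4 (right-most)
- row_end (a point): point fixed on the organiser: right end of the row, middle of the width, at the free edge of lid 4 when shut, at the height of the top of the shut lids. The bench lamp's white tube hangs over the bench further right
- brass_weight: bystander: loose brass weight with a knob, 30 mm across and 36 mm high, origin at the centre of its underside; behind the row
- jar_rouge: bystander: loose small jar with a white cap, 28 mm across and 42 mm high, origin at the centre of its underside; in front of the row
- ring_gauge: bystander: loose small plated ring sample, 24 mm across and 14 mm high, origin at the centre of its underside; in front of the row

How it is judged:
By the outcome, as a careful person would: the job done as asked, in the order asked, and still so for the second after the job is handed in, with the robot touching nothing.
It also fails if it takes over 35 s, if anything falls off the work surface, if the arm or the gripper's body presses on something with over 40 N, if the wrist force passes 120 N, or if a joint passes its speed limit or range.

## Robot

A 6-joint arm with a two-finger parallel gripper is mounted at the origin on a cart in front of the work surface, level with it; the furniture and walls round the work are solid. World frame = base frame: x ahead of the robot, y to its left, z up, the work surface at z = 0. Lengths are in m, angles in degrees, forces in N, time in s.
With the tool pointing down it reaches from about 0.25 to 0.725 m from the base axis. Payload 9.7 kg.
Tool frame: the origin (TCP) lies at the very end of the fingers, on their centre line; the grasp point (between the pads) lies 19 mm behind it; y points along the fingers, x is the direction in which the jaws open and shut, and the axes are right-handed (so a half turn about y gives the same grasp; the last joint's range is limited). The gripper opens to 85 mm and grips with 20 to 120 N. Pads are 22 mm wide; open, the fingers measure 114 mm over their backs; the gripper's body (76 mm by 85 mm) begins 54 mm behind the grasp point. The pads swing forward as they close: fully open they stand 13 mm farther back than shut.
Start: joints at [74.313, 4.979, 10.078, 95.1, 0, 90], TCP at [0.149, 0.53, 0.231] pointing down, gripper open.
Joint ranges: [-179.16, 179.16], [-48.56, 103.87], [-65.8, 70.77], [-126.05, 130.52], [-82.76, 87.17], [-180, 180]. Speed limits (degrees/s): [127.2, 127.2, 147.25, 180, 180, 180].

## Interface

Orientations are given as [roll, pitch, yaw] about the fixed x, y, z axes, in that order (R = Rz(yaw) Ry(pitch) Rx(roll)).
In Python, from workcell import bot gives the robot as it stands.
- The arm moves only by the shell command python3 -m jog 'ROWS' [FORCE]. ROWS is JSON, a list of rows, each a list of 7 numbers: the closure, from 0 (fully open) to 1 (shut), then the shift along the world's x, y, z in units of 25 mm (1.0 is 25 mm), then the turn, a rotation vector about the world's x, y, z in units of 5 degrees (1.0 is 5 degrees). A call has 1 to 5 rows; each row is the pose to reach, as a shift and turn from the pose commanded when the call began; what a row does not reach only later rows make up. A row lasts 1/10 s, in which the tool goes at most 50 mm and 8.59 degrees, less where a joint would pass 70% of its speed; a pose out of reach is approached as far as the arm can. A call with a gripper value outside its range is refused whole. The fingers move at their own pace and stop on an object; FORCE is the grip in N (left out, the last holds). Time passes only in rows, so rows that repeat a pose let the fingers close. It gives the time, the measured TCP pose, the force and the opening at its end, in the units of the state.
- bot.get_obs(): the state, without advancing time (a new reading comes with each control period).
- bot.camera(name): name is "scene" or "top" or "wrist"; returns (picture, depth): 420x560x3 uint8, red, green, blue; 420x560 float32, m along the optical axis (not along the pixel's ray), 0 where there is no reading.
- bot.camera_model(name): a dict with "fx", "fy", "cx", "cy" (pixels), "rvec" (rotation vector, rad) and "tvec" (3), from world to camera coordinates, as OpenCV has them; the wrist camera has in their place "tool_from_camera" (4x4, takes a point from camera to tool coordinates, whose origin is the TCP and whose axes are the tool frame's). Camera axes: x right, y down, z forward; pixel columns grow to the right and rows downward; lengths in m; the calibration is good to about 2 mm. A picture is of the moment at which its call begins: read the wrist's pose just before it. camera_model takes no time and is no camera call.
- bot.job_done(): hands the job in, once; it reports no verdict.
Trained networks look in the newest picture that a camera, given by its name, has taken for a name from the list of things; names that differ only in an ending like _2 or _b are one class to them, and where a whole thing is asked for, a point or a joint stands for the part that bears it (a point fixed in the world has none). Each returns a list of dicts, best first, with "conf" (0 to 1); they miss things now and then, are a little off and sometimes report something else, mostly with a low value. They report only what shows in the picture. A call takes as long as a camera call.
- bot.regions_of(camera, label): "pixels" (420x560 bool, what is visible of it) and "point" ([row, column] in pixels, amid what is visible of it).
The state is a dict: "time": time; "q": joint angles; "qd": joint speeds; "joint_efforts": joint torques, N m; "ee_pos": TCP position; "tcp_rot": TCP orientation; "wrist_force": force on the tool from outside, world axes, zero at the start; "torque": the same for the moment, N m; "opening": finger opening in m.
Only numpy, scipy, OpenCV 4.12 (cv2) and the standard library are available. Lean on these libraries where they do the work, as an engineer would, in place of code of your own. Each camera call takes 0.05 s, during which the arm holds its last target. There are 200 camera calls.

## Working session

There is one attempt and no reset: what is moved stays moved. The work goes in short steps, Python scripts to look and compute and a shell command to move; the robot and the scene stay as the last step left them, time stands still between calls to the robot, and variables do not carry over. Pictures are saved under pics/ and viewed, about 8 in all and at most 12, crops included, and the job is handed in when it is done.

```bash
mkdir -p pics; cat > h.py <<'E'
import numpy as np, cv2
from workcell import bot
def cloud(name,depth):
    m=bot.camera_model(name); h,w=depth.shape
    u,v=np.meshgrid(np.arange(w),np.arange(h))
    P=np.stack([(u-m['cx'])/m['fx']*depth,(v-m['cy'])/m['fy']*depth,depth],-1)
    R=cv2.Rodrigues(np.array(m['rvec'],float))[0]; t=np.array(m['tvec'],float).ravel()
    return (P-t)@R
def proj(name,X):
    m=bot.camera_model(name)
    K=np.array([[m['fx'],0,m['cx']],[0,m['fy'],m['cy']],[0,0,1]],float)
    return cv2.projectPoints(np.array(X,float).reshape(-1,1,3),np.array(m['rvec'],float),np.array(m['tvec'],float),K,None)[0].reshape(-1,2)
E
python3 - <<'E'
from h import *
for n in ["top","scene"]:
    im,d=bot.camera(n); cv2.imwrite(f'pics/{n}1.png',im[:,:,::-1]); C=cloud(n,d); np.savez(f'{n}1.npz',im=im,d=d,C=C)
    for l in ["organiser","lid1","brass_weight","jar_rouge","ring_gauge"]:
        for r in bot.regions_of(n,l)[:3]:
            m=r['pixels']&(d>0); p=C[m]
            print(n,l,round(r['conf'],2),r['point'],m.sum(),np.median(p,0).round(3),np.percentile(p,2,axis=0).round(3),np.percentile(p,98,axis=0).round(3))
            if l=="organiser": np.save(f'{n}_org.npy',r['pixels']) if r is not None else 0
print(bot.get_obs())
E
```

```text
top organiser 0.59 [224.8, 305.3] 2355 [0.454 0.245 0.017] [0.389 0.185 0.003] [0.501 0.319 0.067]
top lid1 0.79 [203.6, 274.7] 283 [0.488 0.308 0.047] [0.466 0.293 0.03 ] [0.509 0.32  0.063]
top lid1 0.68 [225.9, 308.7] 2463 [0.454 0.246 0.017] [0.39  0.183 0.002] [0.502 0.319 0.067]
top lid1 0.63 [239.0, 327.1] 138 [0.422 0.214 0.056] [0.408 0.199 0.034] [0.438 0.23  0.07 ]
top brass_weight 0.51 [199.8, 345.0] 221 [0.497 0.176 0.025] [0.486 0.162 0.006] [0.513 0.188 0.037]
top jar_rouge 0.72 [228.1, 308.3] 2391 [0.454 0.246 0.018] [0.39  0.183 0.003] [0.502 0.318 0.067]
top jar_rouge 0.61 [279.9, 301.2] 197 [0.351 0.264 0.043] [0.34  0.25  0.004] [0.363 0.276 0.046]
top ring_gauge 0.53 [251.3, 258.6] 100 [0.405 0.338 0.012] [ 0.394  0.328 -0.002] [0.416 0.349 0.017]
scene organiser 0.65 [242.5, 282.5] 2885 [0.432 0.225 0.028] [ 0.384  0.177 -0.001] [0.496 0.312 0.066]
scene lid1 0.9 [237.3, 280.6] 463 [0.422 0.213 0.047] [0.406 0.198 0.028] [0.438 0.232 0.066]
scene lid1 0.74 [202.0, 286.6] 176 [0.485 0.303 0.05 ] [ 0.463  0.292 -0.001] [0.54  0.385 0.061]
scene lid1 0.63 [221.5, 2
[... 431 characters left out ...]
0.008] [ 0.393  0.326 -0.   ] [0.414 0.348 0.013]
{'time': 0.6, 'q': array([ 7.43135854e+01,  4.97931153e+00,  1.00789039e+01,  9.51009131e+01,
       -1.00940994e-03,  9.00021113e+01]), 'qd': array([-0.05311961,  0.00038532,  0.02484887,  0.03249293, -0.02668522,
        0.05912379]), 'joint_efforts': array([-8.05255713e-04, -5.19820404e+01,  4.64691889e+01,  1.06804742e-03,
       -9.81954554e-05,  8.15874461e-07]), 'ee_pos': array([0.14870702, 0.52950544, 0.23128638]), 'tcp_rot': array([-9.00010095e+01,  1.32069550e-03,  7.43114741e+01]), 'wrist_force': array([-0.46277421,  0.57057284,  0.42788713]), 'torque': array([-0.03153084, -0.02203667,  0.03620491]), 'opening': 0.08530468200235237}
```

```bash
cat > fit.py <<'E'
from h import *
from scipy.optimize import minimize
R=.18
def loc(p,X):
    c,s=np.cos(p[2]),np.sin(p[2]); d=X[:,:2]-p[:2]
    return np.stack([c*d[:,0]+s*d[:,1],-s*d[:,0]+c*d[:,1]],1)
def wor(p,L):
    c,s=np.cos(p[2]),np.sin(p[2]); L=np.atleast_2d(L)
    return np.stack([p[0]+c*L[:,0]-s*L[:,1],p[1]+s*L[:,0]+c*L[:,1]],1)
def arc(a,r=R): return np.stack([r*np.cos(a)-R,r*np.sin(a)],-1)
def sdf(p,X):
    l=loc(p,X); r=np.hypot(l[:,0]+R,l[:,1])-R; a=np.arctan2(l[:,1],l[:,0]+R)*R
    return np.maximum(np.abs(r)-.023,np.abs(a)-.081)
def fit(X,p0):
    # tightest footprint: robust outside penalty + every outermost point near the boundary -> shrink penalty by mean asymmetry
    def cost(p):
        s=sdf(p,X); return np.mean(np.clip(s,0,.006)**2)*1e6
    best=min((minimize(cost,[p0[0]+dx,p0[1]+dy,p0[2]+dt],method='Nelder-Mead',options=dict(xatol=1e-5,fatol=1e-6,maxiter=2000)) for dx in(-.006,.006) for dy in (-.006,.006) for dt in(-.15,0,.15)),key=lambda r:r.fun)
    return best.x,best.fun
E
python3 - <<'E'
from fit import *
A=[]
for n in ["top","scene"]:
    z=np.load(n+'1.npz'); C=z['C']; d=z['d']
    B=C[(d>0)&(C[...,2]>.012)&(C[...,2]<.034)]
    c=np.array([.45,.245]); B=B[np.hypot(*(B[:,:2]-c).T)<.11]
    # drop bystanders
    for o,r in (((.497,.174),.024),((.351,.263),.024),((.405,.338),.022)): B=B[np.hypot(*(B[:,:2]-o).T)>r]
    p,f=fit(B,[.445,.25,np.deg2rad(-35)]); print(n,len(B),p[:2].round(4),np.rad2deg(p[2]).round(1),f)
    A.append(B)
    s=sdf(p,B); print(np.percentile(s,[50,90,95,99]).round(4))
B=np.vstack(A); p,f=fit(B,[.445,.25,np.deg2rad(-35)]); print(p[:2].round(4),np.rad2deg(p[2]),f); np.save('pose.npy',p)
t=np.linspace(-.45,.45,30)
for n in ["top","scene"]:
    im=np.load(n+'1.npz')['im'][:,:,::-1].copy()
    ring=np.vstack([arc(t,.203),arc(t[::-1],.157)]); W=wor(p,ring)
    q=proj(n,np.c_[W,np.full(len(W),.028)])
    cr=im[130:330,190:400]; k=cv2.resize(cr,None,fx=3,fy=3,interpolation=cv2.INTER_CUBIC)
    raw=k.copy()
    cv2.polylines(k,[((q-[190,130])*3+1).astype(int)],True,(0,255,0),1)
    for a in (.45,.225,0,-.225,-.45):
        w=wor(p,np.vstack([arc(np.array(a),.157),arc(np.array(a),.203)])); qq=((proj(n,np.c_[w,[.0295]*2])-[190,130])*3+1).astype(int)
        cv2.line(k,tuple(map(int,qq[0])),tuple(map(int,qq[1])),(0,0,255) if a==.45 else (255,255,0),1)
    cv2.imwrite(f'pics/{n}_fit.png',k)
E
```

```text
top 801 [0.4542 0.2465] -37.9 0.2826136612742054
[-0.0021  0.0006  0.0014  0.0025]
scene 1045 [0.4523 0.244 ] -38.9 0.053306742961505074
[-0.0023 -0.0002  0.0002  0.0009]
[0.4527 0.2453] -38.19693217473335 0.32691050861304055
```

View pics/top_fit.png

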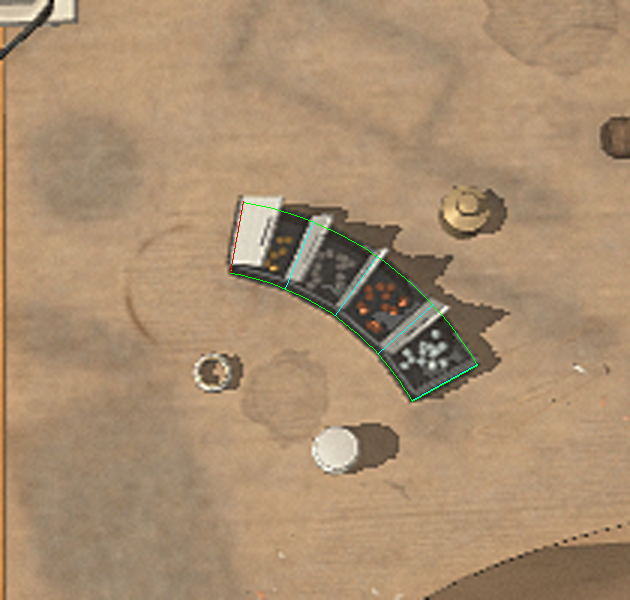

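View pics/scene1.png

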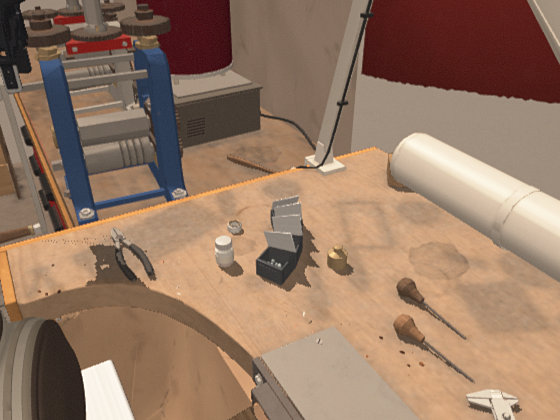

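The green outline fits the rim well: left end at (236,235) in the crop, right end at (445,383), lids leaning to the right. The scene view shows the lamp tube at the upper right, around (480,195). Next I compute the waypoints and the tube clearance.

```bash
python3 - <<'E'
from fit import *
p=np.load('pose.npy')
for s in [110,105,100,95,81]+list(range(60,-101,-20))+[-81,-110]:
    a=s/180; w=wor(p,arc(np.array(a)))[0]; yaw=np.rad2deg(p[2]+a)
    print(s,w.round(4),'radial yaw',yaw.round(1),'q1',np.rad2deg(np.arctan2(w[1],w[0])).round(1))
for n in ["top","scene"]:
    z=np.load(n+'1.npz'); C=z['C'];d=z['d']; M=(d>0)&(C[...,2]>.08)&(C[...,0]>.2)&(C[...,0]<.75)&(abs(C[...,1])<.45)
    P=C[M]; print(n,len(P))
    for y in np.arange(-.3,.45,.05):
        Q=P[abs(P[:,1]-y)<.025]
        if len(Q)>5: print(y.round(2),len(Q),np.percentile(Q,[2,98],axis=0).round(3).tolist())
E
python3 -m jog '[[1,0,0,0,0,0,1.6],[1,0,0,0,0,0,3.2]]'; python3 -c "
from workcell import bot; o=bot.get_obs(); print(o['q'],o['tcp_rot'])"
```

```text
110 [0.4909 0.3467] radial yaw -3.2 q1 35.2
105 [0.4906 0.3417] radial yaw -4.8 q1 34.9
100 [0.4901 0.3367] radial yaw -6.4 q1 34.5
95 [0.4895 0.3317] radial yaw -8.0 q1 34.1
81 [0.487 0.318] radial yaw -12.4 q1 33.1
60 [0.4813 0.2978] radial yaw -19.1 q1 31.7
40 [0.4737 0.2793] radial yaw -25.5 q1 30.5
20 [0.4642 0.2617] radial yaw -31.8 q1 29.4
0 [0.4527 0.2453] radial yaw -38.2 q1 28.5
-20 [0.4395 0.2303] radial yaw -44.6 q1 27.7
-40 [0.4247 0.2169] radial yaw -50.9 q1 27.1
-60 [0.4085 0.2052] radial yaw -57.3 q1 26.7
-80 [0.3911 0.1953] radial yaw -63.7 q1 26.5
-100 [0.3727 0.1875] radial yaw -70.0 q1 26.7
-81 [0.3902 0.1949] radial yaw -64.0 q1 26.5
-110 [0.3632 0.1843] radial yaw -73.2 q1 26.9
top 13054
-0.25 56 [[0.692, -0.235, 0.081], [0.718, -0.225, 0.097]]
-0.2 24 [[0.702, -0.225, 0.081], [0.709, -0.222, 0.099]]
-0.15 11 [[0.507, -0.13, 0.204], [0.57, -0.126, 0.23]]
-0.1 1268 [[0.507, -0.119, 0.205], [0.567, -0.076, 0.244]]
-0.05 1616 [[0.507, -0.073, 0.206], [0.567, -0.026, 0.387]]
-0.0 2798 [[0.507, -0.024, 0.212], [0.578, 0.024, 0.469]]
0.05 2872 [[0.508, 0.026, 0.212], 
[... 280 characters left out ...]
38, 0.187], [0.513, -0.125, 0.224]]
-0.1 3175 [[0.505, -0.123, 0.189], [0.544, -0.076, 0.241]]
-0.05 3545 [[0.505, -0.074, 0.188], [0.564, -0.026, 0.399]]
-0.0 2920 [[0.505, -0.024, 0.19], [0.567, 0.024, 0.404]]
0.05 1971 [[0.505, 0.026, 0.189], [0.547, 0.074, 0.241]]
0.1 634 [[0.506, 0.075, 0.188], [0.546, 0.094, 0.241]]
0.35 782 [[0.646, 0.338, 0.24], [0.664, 0.374, 0.342]]
0.4 1316 [[0.649, 0.376, 0.107], [0.668, 0.424, 0.319]]
time: 0.8
ee_pos: [0.1487, 0.5295, 0.2313]
tcp_rot: [-90.0, 0.0, 90.6]
wrist_force: [0.1, 0.5, -0.1]
opening: 0.0591
[ 7.43127350e+01  4.98018205e+00  1.00787237e+01  9.50994159e+01
 -5.84563973e-05  7.36881929e+01] [-8.99998105e+01  8.55532428e-04  9.06245421e+01]
```

```bash
python3 -m jog '[[1,1.37,-0.75,0,0,0,1.69],[1,2.74,-1.5,0,0,0,3.38],[1,4.1,-2.25,0,0,0,5.07],[1,5.47,-3,0,0,0,6.76],[1,6.84,-3.75,0,0,0,8.45]]'; python3 -m jog '[[1,1.37,-0.75,-0.8,0,0,1.69],[1,2.74,-1.5,-1.6,0,0,3.38],[1,4.1,-2.25,-2.4,0,0,5.07],[1,5.47,-3,-3.2,0,0,6.76],[1,6.82,-3.76,-4,0,0,8.45]]';python3 -m jog '[[1,0,0,0,0,0,0],[1,0,0,0,0,0,0]]'
python3 - <<'E'
from fit import *
p=np.load('pose.npy')
o=bot.get_obs(); print(o['ee_pos'],o['tcp_rot'],o['opening'],o['q'])
for n in ["scene","wrist"]:
    im,d=bot.camera(n)
    if n=="scene": im=cv2.resize(im[120:300,180:420],None,fx=3,fy=3)
    cv2.imwrite(f'pics/{n}2.png',im[:,:,::-1])
E
```

```text
time: 1.3
ee_pos: [0.3209, 0.4349, 0.2314]
tcp_rot: [-90.0, -0.0, 132.9]
wrist_force: [-0.2, 0.7, -0.0]
opening: -0.0
time: 1.8
ee_pos: [0.4916, 0.3408, 0.1306]
tcp_rot: [-90.0, 0.0, 175.2]
wrist_force: [0.7, 0.3, -0.5]
opening: 0.0001
time: 2.0
ee_pos: [0.4904, 0.341, 0.1306]
tcp_rot: [-90.0, -0.1, 174.6]
wrist_force: [-1.0, 0.2, 1.3]
opening: 0.0001
[0.49044067 0.34102288 0.13058343] [-8.99523598e+01 -7.26583493e-02  1.74630530e+02] 9.808566251091324e-05 [ 3.48074256e+01  1.07144964e+01  5.31346638e+00  8.46852201e+01
  1.04756594e-02 -4.98231426e+01]
```

View pics/scene2.png

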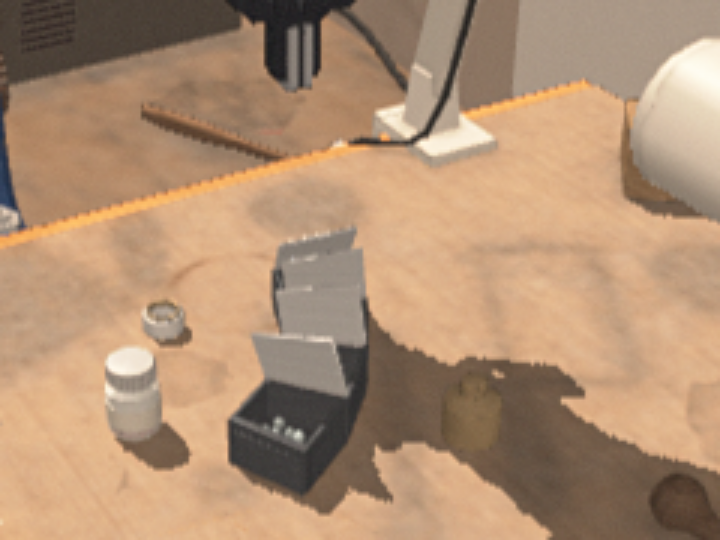

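View pics/wrist2.png

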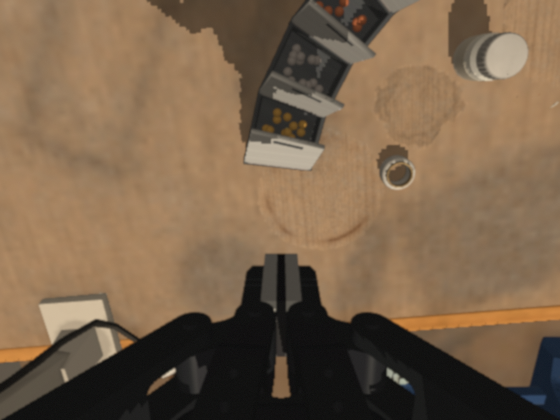

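The wrist view shows the shut fingers, column 281, lined up with the lid 1 edge at (285,155). The lids are as they were, so I lower beyond the left end.

```bash
python3 -m jog '[[1,0,0,-1.2,0,0,0],[1,0,0,-2.4,0,0,0],[1,0,0,-3.4,0,0,0],[1,0,0,-3.9,0,0,0],[1,0,0,-3.9,0,0,0]]'; python3 - <<'E'
from fit import *
p=np.load('pose.npy'); o=bot.get_obs(); print(o['ee_pos'],o['tcp_rot'],o['wrist_force'])
e=o['ee_pos']; prev=np.array([e[0],e[1],o['tcp_rot'][2]])
# 5-row calls, 6 mm per row: shifts from the start of each call
s=105
while s>-98:
    rows=[]
    for k in range(1,6):
        a=(s-6*k)/180; w=wor(p,arc(np.array(a)))[0]; y=np.rad2deg(p[2]+a)+180
        rows.append([1,*((w-prev[:2])/.025).round(2),0,0,0,round((y-prev[2])/5,2)])
    print(s,[[float(v) for v in r] for r in rows]); prev=np.array([*w,y]); s-=30
E
```

```text
time: 2.6
ee_pos: [0.489, 0.342, 0.0329]
tcp_rot: [-89.9, -0.1, 174.8]
wrist_force: [-0.4, -0.4, -0.9]
opening: -0.0
[0.48898639 0.34201357 0.0329105 ] [-8.99357687e+01 -8.17961231e-02  1.74842587e+02] [-0.43300082 -0.42667559 -0.94495058]
105 [[1.0, 0.04, -0.25, 0.0, 0.0, 0.0, -0.31], [1.0, 0.01, -0.49, 0.0, 0.0, 0.0, -0.69], [1.0, -0.03, -0.73, 0.0, 0.0, 0.0, -1.07], [1.0, -0.08, -0.96, 0.0, 0.0, 0.0, -1.45], [1.0, -0.13, -1.2, 0.0, 0.0, 0.0, -1.83]]
75 [[1.0, -0.06, -0.23, 0.0, 0.0, 0.0, -0.38], [1.0, -0.13, -0.46, 0.0, 0.0, 0.0, -0.76], [1.0, -0.21, -0.69, 0.0, 0.0, 0.0, -1.15], [1.0, -0.3, -0.91, 0.0, 0.0, 0.0, -1.53], [1.0, -0.39, -1.13, 0.0, 0.0, 0.0, -1.91]]
45 [[1.0, -0.1, -0.22, 0.0, 0.0, 0.0, -0.38], [1.0, -0.21, -0.43, 0.0, 0.0, 0.0, -0.76], [1.0, -0.32, -0.64, 0.0, 0.0, 0.0, -1.15], [1.0, -0.45, -0.85, 0.0, 0.0, 0.0, -1.53], [1.0, -0.57, -1.05, 0.0, 0.0, 0.0, -1.91]]
15 [[1.0, -0.14, -0.2, 0.0, 0.0, 0.0, -0.38], [1.0, -0.28, -0.39, 0.0, 0.0, 0.0, -0.76], [1.0, -0.43, -0.58, 0.0, 0.0, 0.0, -1.15], [1.0, -0.58, -0.76, 0.0, 0.0, 0.0, -1.53], [1.0, -0.74, -0.94, 0.0, 0.0, 0.0, -1.91]]
-15 [[1.0, -0.17, -0.17, 0.0, 0.0, 0.0, -0.38], [1.0, -0.34, -0.34, 0.0, 0.0, 0.0, -0.76], [1.0, -0.52, -0.5, 0.0, 0.0, 0.0, -1.15], [1.0, -0.7, -0.66, 0.0, 0.0, 0.0, -1.53], [1.0, -0.89, -0.81, 0.0, 0.0, 0.0, -1.91]]
-45 [[1.0, -0.19, -0.14, 0.0, 0.0, 0.0, -0.38], [1.0, -0.39, -0.28, 0.0, 0.0, 0.0, -0.76], [1.0, -0.59, -0.41, 0.0, 0.0, 0.0, -1.15], [1.0, -0.8, -0.53, 0.0, 0.0, 0.0, -1.53], [1.0, -1.01, -0.65, 0.0, 0.0, 0.0, -1.91]]
-75 [[1.0, -0.21, -0.11, 0.0, 0.0, 0.0, -0.38], [1.0, -0.43, -0.21, 0.0, 0.0, 0.0, -0.76], [1.0, -0.65, -0.3, 0.0, 0.0, 0.0, -1.15], [1.0, -0.88, -0.39, 0.0, 0.0, 0.0, -1.53], [1.0, -1.1, -0.47, 0.0, 0.0, 0.0, -1.91]]
```

```bash
python3 -m jog '[[1,0.04,-0.25,-0.02,0,0,-0.31],[1,0.01,-0.49,-0.02,0,0,-0.69],[1,-0.03,-0.73,-0.02,0,0,-1.07],[1,-0.08,-0.96,-0.02,0,0,-1.45],[1,-0.13,-1.2,-0.02,0,0,-1.83]]'
python3 -m jog '[[1,-0.06,-0.23,0,0,0,-0.38],[1,-0.13,-0.46,0,0,0,-0.76],[1,-0.21,-0.69,0,0,0,-1.15],[1,-0.3,-0.91,0,0,0,-1.53],[1,-0.39,-1.13,0,0,0,-1.91]]'
python3 - <<'E'
from fit import *
o=bot.get_obs(); print(o['ee_pos'],o['tcp_rot'],o['wrist_force'])
im,d=bot.camera("scene"); np.savez('s3.npz',d=d,im=im)
im=cv2.resize(im[170:290,200:360],None,fx=4,fy=4); cv2.imwrite('pics/s3.png',im[:,:,::-1])
E
```

```text
time: 3.1
ee_pos: [0.4871, 0.3112, 0.0338]
tcp_rot: [-90.0, 0.0, 165.5]
wrist_force: [-0.6, -0.1, 0.3]
opening: 0.0004
time: 3.6
ee_pos: [0.4772, 0.2833, 0.0334]
tcp_rot: [-90.0, 0.0, 156.0]
wrist_force: [-0.1, 0.6, -0.2]
opening: 0.0002
[0.47717257 0.28328543 0.03341832] [-9.00358719e+01  9.44593945e-03  1.55951220e+02] [-0.06676833  0.63215688 -0.24155204]
```

View pics/s3.png

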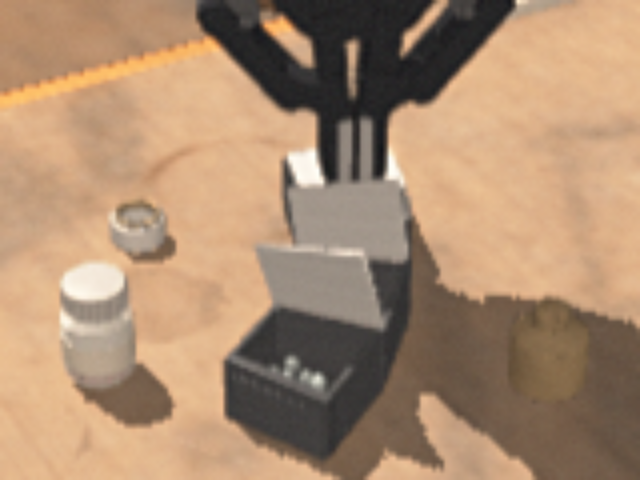

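Lid 1 is down (white, at about (300,165)), lids 3 and 4 are still up, and the force is negligible. The finger still stands over lid 1's free edge, so I lower about 1 mm to shut it more fully and then carry on.

```bash
python3 -m jog '[[1,0,0,-0.02,0,0,0],[1,0,0,-0.04,0,0,0]]'
python3 -m jog '[[1,-0.1,-0.22,0,0,0,-0.38],[1,-0.21,-0.43,0,0,0,-0.76],[1,-0.32,-0.64,0,0,0,-1.15],[1,-0.45,-0.85,0,0,0,-1.53],[1,-0.57,-1.05,0,0,0,-1.91]]'
python3 -m jog '[[1,-0.14,-0.2,0,0,0,-0.38],[1,-0.28,-0.39,0,0,0,-0.76],[1,-0.43,-0.58,0,0,0,-1.15],[1,-0.58,-0.76,0,0,0,-1.53],[1,-0.74,-0.94,0,0,0,-1.91]]'
```

```text
time: 3.85
ee_pos: [0.4772, 0.2835, 0.0323]
tcp_rot: [-90.0, 0.0, 156.1]
wrist_force: [-0.1, -0.8, 1.8]
opening: -0.0002
time: 4.35
ee_pos: [0.4626, 0.2567, 0.0323]
tcp_rot: [-90.0, -0.0, 146.4]
wrist_force: [-0.5, -0.3, 0.5]
opening: -0.0001
time: 4.85
ee_pos: [0.444, 0.2333, 0.0322]
tcp_rot: [-90.0, -0.0, 136.8]
wrist_force: [0.1, 0.1, -0.1]
opening: -0.0001
```

```bash
python3 -m jog '[[1,-0.17,-0.17,0,0,0,-0.38],[1,-0.34,-0.34,0,0,0,-0.76],[1,-0.52,-0.5,0,0,0,-1.15],[1,-0.7,-0.66,0,0,0,-1.53],[1,-0.89,-0.81,0,0,0,-1.91]]'
python3 -m jog '[[1,-0.19,-0.14,0,0,0,-0.38],[1,-0.39,-0.28,0,0,0,-0.76],[1,-0.59,-0.41,0,0,0,-1.15],[1,-0.8,-0.53,0,0,0,-1.53],[1,-1.01,-0.65,0,0,0,-1.91]]'
python3 -m jog '[[1,-0.21,-0.11,0,0,0,-0.38],[1,-0.43,-0.21,0,0,0,-0.76],[1,-0.65,-0.3,0,0,0,-1.15],[1,-0.88,-0.39,0,0,0,-1.53],[1,-1.1,-0.47,0,0,0,-1.91]]'
python3 - <<'E'
from fit import *
p=np.load('pose.npy')
o=bot.get_obs(); print(o['ee_pos'],o['tcp_rot'],o['wrist_force'])
l=loc(p,o['ee_pos'][None])[0]; print(l, 180e0*np.arctan2(l[1],l[0]+.18))
im,d=bot.camera("scene"); C=cloud("scene",d)
im=cv2.resize(im[170:290,200:360],None,fx=4,fy=4); cv2.imwrite('pics/s4.png',im[:,:,::-1])
def lids(C,d):
    X=C[d>0]; l=loc(p,X); a=np.arctan2(l[:,1],l[:,0]+.18); r=np.hypot(l[:,0]+.18,l[:,1])-.18
    for i in range(4):
        a0=.45-.225*i; u=(a0-a)*180
        m=(abs(r)<.018)&(u>4)&(u<35)&(X[:,2]<.05)&(X[:,2]>.02)
        if m.sum()>8: k=np.polyfit(u[m],X[m,2]*1e3,1); print('lid',i+1,m.sum(),'slope',k[0].round(3),'z at hinge/edge',np.polyval(k,[0,37]).round(1))
        else: print('lid',i+1,m.sum())
lids(C,d)
im,d=bot.camera("top"); lids(cloud("top",d),d)
E
```

```text
time: 5.35
ee_pos: [0.422, 0.2133, 0.0324]
tcp_rot: [-90.0, 0.0, 127.3]
wrist_force: [-0.1, 0.5, 0.5]
opening: -0.0
time: 5.85
ee_pos: [0.3965, 0.197, 0.0322]
tcp_rot: [-90.0, 0.0, 117.7]
wrist_force: [0.4, 0.1, -0.1]
opening: -0.0002
time: 6.35
ee_pos: [0.3689, 0.1852, 0.0322]
tcp_rot: [-90.0, 0.0, 108.2]
wrist_force: [-0.5, -0.2, 0.2]
opening: -0.0001
[0.36894094 0.18520506 0.03221351] [-8.99936388e+01  2.40746525e-03  1.08199378e+02] [-0.46774618 -0.22335438  0.17090873]
[-0.02862555 -0.09904765] -104.29337072924547
lid 1 138 slope 0.017 z at hinge/edge [30.1 30.7]
lid 2 97 slope 0.04 z at hinge/edge [30.  31.5]
lid 3 97 slope 0.009 z at hinge/edge [30.5 30.8]
lid 4 214 slope 0.01 z at hinge/edge [30.4 30.8]
lid 1 311 slope 0.031 z at hinge/edge [32.3 33.4]
lid 2 316 slope 0.031 z at hinge/edge [32.3 33.4]
lid 3 296 slope 0.021 z at hinge/edge [32.5 33.3]
lid 4 170 slope -0.021 z at hinge/edge [33.1 32.4]
```

View pics/s4.png

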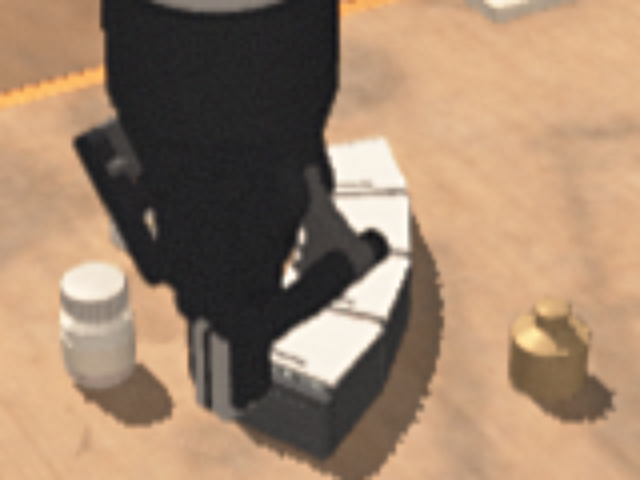

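All four lids look down. I lift clear and check.

```bash
python3 -m jog '[[1,0,0,0.8,0,0,0],[1,0,0,2,0,0,0],[1,0,0,3.5,0,0,0],[1,-1,-0.5,4.5,0,0,0],[1,-2.5,-1,5,0,0,0]]'
python3 -m jog '[[1,-1,0,0,0,0,0],[1,-1,0,0,0,0,0],[1,-1,0,0,0,0,0]]'
python3 - <<'E'
from fit import *
p=np.load('pose.npy'); print(bot.get_obs()['ee_pos'])
def lids(P,C,d):
    X=C[d>0]; l=loc(P,X); a=np.arctan2(l[:,1],l[:,0]+.18); r=np.hypot(l[:,0]+.18,l[:,1])-.18
    for i in range(4):
        u=(.45-.225*i-a)*180
        m=(abs(r)<.018)&(u>4)&(u<34)&(X[:,2]<.05)&(X[:,2]>.02)
        A=np.c_[u[m],r[m]*1e3,np.ones(m.sum())]; k=np.linalg.lstsq(A,X[m,2]*1e3,rcond=None)[0]; e=np.std(A@k-X[m,2]*1e3)/np.sqrt(m.sum())/9
        print('lid',i+1,m.sum(),'slope',k[:2].round(3),'+-',e.round(3))
for n in ["top","scene"]:
    im,d=bot.camera(n); C=cloud(n,d); lids(p,C,d)
    B=C[(d>0)&(C[...,2]>.012)&(C[...,2]<.034)]; B=B[np.hypot(*(B[:,:2]-[.45,.245]).T)<.11]
    for o,r in (((.497,.174),.024),((.351,.263),.024),((.405,.338),.022)): B=B[np.hypot(*(B[:,:2]-o).T)>r]
    q,f=fit(B,p); print(n,q[:2].round(4),np.rad2deg(q[2]).round(1))
    for l in ["brass_weight","jar_rouge","ring_gauge"]:
        for r in bot.regions_of(n,l)[:2]:
            m=r['pixels']&(d>0); print(l,round(r['conf'],2),np.median(C[m],0).round(3))
    if n=="scene":
        im=cv2.resize(im[180:290,200:350],None,fx=5,fy=5,interpolation=cv2.INTER_CUBIC); cv2.imwrite('pics/s5.png',im[:,:,::-1])
E
```

```text
time: 6.95
ee_pos: [0.3076, 0.1606, 0.1593]
tcp_rot: [-90.1, -0.0, 108.3]
wrist_force: [0.4, 0.8, 0.1]
opening: 0.0001
time: 7.25
ee_pos: [0.2823, 0.1607, 0.1575]
tcp_rot: [-90.1, -0.0, 108.4]
wrist_force: [0.1, 0.1, -0.4]
opening: 0.0002
[0.28226789 0.16073962 0.15751971]
lid 1 300 slope [0.034 0.012] +- 0.009
lid 2 308 slope [ 0.035 -0.001] +- 0.009
lid 3 311 slope [0.047 0.014] +- 0.009
lid 4 325 slope [0.013 0.012] +- 0.011
top [0.4542 0.2467] -38.3
brass_weight 0.74 [0.498 0.176 0.025]
jar_rouge 0.78 [0.353 0.265 0.043]
ring_gauge 0.39 [0.401 0.338 0.013]
lid 1 201 slope [0.033 0.007] +- 0.006
lid 2 227 slope [ 0.013 -0.002] +- 0.007
lid 3 263 slope [0.024 0.017] +- 0.006
lid 4 297 slope [0.021 0.015] +- 0.005
scene [0.452  0.2449] -38.1
brass_weight 0.55 [0.494 0.168 0.019]
brass_weight 0.32 [0.435 0.221 0.03 ]
jar_rouge 0.59 [0.348 0.256 0.027]
ring_gauge 0.46 [0.402 0.333 0.008]
ring_gauge 0.35 [0.435 0.221 0.03 ]
```

View pics/s5.png

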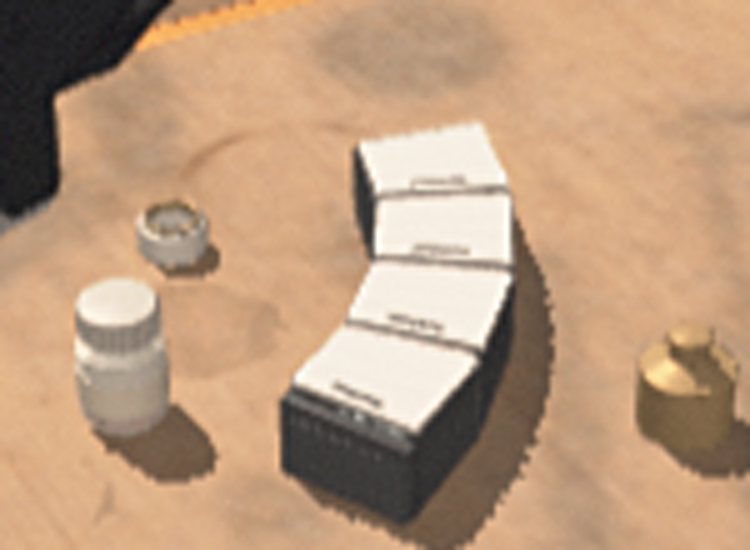

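All four lids lie flat to within about 0.03 rad, the organiser and its neighbours are where they were, and the gripper is clear. I hand in.

```bash
python3 -c "
from workcell import bot; print(bot.job_done(), bot.get_obs()['time'])"
```

```text
the job is handed in; nothing more can be done
the job is handed in; nothing more can be done
```

All four lids are laid shut. I swept the closed fingertips once along the curved row from its left end, about 1.2–2.4 mm above closed height. The gripper then lifted clear, and I handed in at about 7.5 s.

**Order:** a picture part-way through showed lid 1 down with lids 3 and 4 still up; lid 2 was hidden from view. I did not check the later steps picture by picture, but the finger met the lids in order from left to right.

**Lids:** the last depth check puts them at about 0.01–0.05 rad from flat, noise included. The two cameras differ by about 0.02 rad on lids 2 and 3. The picture shows all four flat, though a millimetre of remaining opening can't be ruled out.

**Force:** the wrist readings at the end of each move stayed under about 2 N.

**Surroundings:** the organiser's fitted position before and after agrees to under 1 mm and 1°. The weight, jar and ring read within about 2–4 mm of their earlier positions, which is the level of the network noise. The top and scene cameras disagree with each other by about 2 mm throughout, as the calibration allows.

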